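# Put the waffle plate away in the leaning rack

### The job

The spare waffle plate has dried in the white draining block. Lift it out and slide it, lower edge first, into the empty slot of the dark wooden leaning rack until it sits fully home, lowering it in rather than letting it drop, then let go. Leave the griddle plate stored in the other slot and everything else on the counter as they are.

Things in the scene. Friction and masses are not known exactly. Their poses are not given: they have to be found in the camera images.
- plate: The waffle plate to put away: a cast aluminium slab 10 mm thick (its x), 120 mm wide (its y) and 130 mm tall (its z), with a waffle grid on both faces and a plain full-thickness strip along the top 34 mm, the place to pinch it across its thickness. Origin: middle of its lower edge, z up the plate. About 0.3 kg. It starts upright in the draining block.
- drainer: White ceramic draining block, fixed: foot 90 x 150 mm (x, y), 14 mm high, with two walls 10 mm thick, 130 mm long (along y), reaching to 44 mm above the counter. The upright groove between them is 13 mm wide (along x), its floor 14 mm above the counter. Origin: centre of its underside, z up.
- rack: Dark wooden storage rack, fixed: base board 170 x 180 x 24 mm (x, y, z) carrying two equal parallel slots that both lean 30 degrees from vertical, their mouths towards the rack's -x side (roughly the robot). The slot on the -x side is empty, the one on the +x side holds the griddle plate. Origin: centre of its underside, z up.
- free_slot: The rack's empty slot, fixed. Origin: centre of its floor, 28 mm to the rack's -x, 34 mm above the counter. z runs up the slot and out of its mouth (30 degrees from vertical), x across the gap, y along it. Gap 15 mm wide, 140 mm long, parallel up to 65 mm from the floor; walls 12 mm thick, tops rounded (radius 6 mm), ending 71 mm from the floor; end cheeks 10 mm thick, 59 mm high.
- griddle: The smooth aluminium griddle plate stored in the rack's other slot, 10 x 120 x 100 mm, loose; its mid-plane is parallel to the empty slot's and 46 mm beyond it. It leans 30 degrees with its top towards the rack's -x. Origin: middle of its slot's floor, with axes like the rack's (z up). Leave it there.
- butter_dish: White ceramic butter dish with lid, 140 x 85 mm, 81 mm high including the knob; loose. Origin: centre of its underside. Leave it.
- pitcher: Glass pitcher, 116 mm across, 200 mm high, with a handle at its y side; loose. Origin: centre of its underside. Leave it.
- spatula: Wooden spatula lying on the counter, 280 mm long along its x, about 20 mm high; loose. Leave it.
Things that resemble listed ones, but are neither listed nor needed, are in the scene too. Of the things that look like the plate, the larger one is meant. Leave any red look-alike of the rack alone.

How it is judged (in metres and radians):
At the end, for the whole second after the job is handed in: The waffle plate rests on the floor of the empty slot: middle of its lower edge within 8 mm of the floor, 8 mm across the gap and 14 mm along the slot, its x and z axes within 0.14 rad of the slot's, at rest (under 0.02 m/s); the griddle plate is within 15 mm of where it stood (z of plate in the frame of free_slot between -0.005 and 0.008 m and x of plate in the frame of free_slot between -0.008 and 0.008 m and y of plate in the frame of free_slot between -0.014 and 0.014 m and angle between the z axis of plate and the z axis of free_slot, either way round below 0.14 rad and angle between the x axis of plate and the x axis of free_slot, either way round below 0.14 rad and linear speed of plate below 0.02 m/s and distance of griddle from where it was at the start of the episode below 0.015 m); the robot touches nothing.
It fails at once if the waffle plate is dropped: it moves faster than 0.45 m/s with no finger touching it (linear speed of plate above 0.45 m/s and contact force between the fingers and plate below 0.05 N).
It fails at once if the stored griddle plate is pulled or knocked more than 25 mm (distance of griddle from where it was at the start of the episode above 0.025 m).
It fails at once if the butter dish is moved more than 25 mm (distance of butter_dish from where it was at the start of the episode above 0.025 m).
It fails at once if the pitcher is moved more than 25 mm (distance of pitcher from where it was at the start of the episode above 0.025 m).
It fails at once if the spatula is moved more than 25 mm (distance of spatula from where it was at the start of the episode above 0.025 m).
It also fails if it takes over 48 s, if anything falls off the work surface, if the arm or the gripper's body presses on something with over 40 N, if the wrist force passes 120 N, or if a joint passes its speed limit or range.

### The arm

A 7-joint arm with a two-finger parallel gripper is mounted at the origin on the work surface. World frame = base frame: x ahead of the robot, y to its left, z up, the work surface at z = 0. Lengths are in mm, angles in rad, forces in N, time in s.
With the tool pointing down it reaches from about 400 to 875 mm from the base axis. Payload 19.3 kg.
Tool frame: the origin (TCP) lies at the very end of the fingers, on their centre line; the grasp point (between the pads) lies 19 mm behind it (grip_point_offset is the z of the grasp point in the tool frame, in mm); z points along the fingers, y is the line along which they close (so a half turn about z gives the same grasp; the last joint's range is limited). The gripper opens to 85 mm and grips with 20 to 120 N. Pads are 22 mm wide; open, the fingers measure 114 mm over their backs; the gripper's body (76 mm by 85 mm) begins 54 mm behind the grasp point. The pads swing forward as they close: fully open they stand 13 mm farther back than shut.
Start: joints at [1.176, 0.521, -0.036, 1.599, 0.021, 1.021, -0.113], TCP at [199.421, -592.322, 231.291] pointing down, gripper open.
Joint ranges: [-2.91, 2.91], [-0.3, 2.13], [-1.5, 1.42], [0.17, 2.43], [-1.26, 4.41], [0.16, 1.93], [-2.52, 2.52]. Speed limits (rad/s): [1.89, 1.89, 2.39, 2.39, 3.01, 3.01, 3.01].

### API

Orientations are given as a 3x3 rotation matrix whose columns are the frame's x, y, z axes.
In Python, from workcell import movep, movel, goto_joints, open_gripper, clamp, wait, inverse_kinematics, read_state, camera, PlanningError, finish_job, grip_point_offset gives the robot as it stands. Calls block until the motion is done:
- movep(position, orientation): joint-space move of the TCP to a pose.
- movel(position, frame=None, max_speed=150, guard=None): straight line of the TCP; frame=None keeps the orientation; max_speed is the mean speed in mm/s. With guard (N) it stops when the force on the tool has changed by that much, and returns True; else False.
- goto_joints(angles): joint-space move.
- open_gripper() and clamp(): open the fingers fully, or close them until they stop; the grip force is fixed at half the most.
- wait(seconds).
- inverse_kinematics(position, orientation): joint angles nearest the present ones, or None.
- read_state(): the state.
- camera(name): name is "scene" or "top" or "wrist"; returns a dict with "image" (420x560x3 uint8, blue, green, red), "range_z" (420x560 float32, mm along the optical axis (not along the pixel's ray), 0 where there is no reading), "fx", "fy", "cx", "cy" (pixels), "dist_coeffs" ([k1, k2, p1, p2, k3] as OpenCV has them; the pictures are not rectified), "cam_to_world" (4x4, takes a point from camera to world coordinates). Camera axes: x right, y up, looking along -z (the intrinsics and any distortion apply to the point x, -y, -z); pixel columns grow to the right and rows downward; lengths in mm; the calibration is good to about 2 mm. A picture is of the moment at which its call begins.
A pose or a line that the arm cannot do raises PlanningError and nothing moves.
- finish_job(): hands the job in; it is judged then, once.
The state is a dict: "time": time; "qpos": joint angles; "qvel": joint speeds; "joint_efforts": joint torques, N m; "eef_pos": TCP position; "tool_rot": TCP orientation; "ft_force": force on the tool from outside, world axes, zero at the start; "torque": the same for the moment, N m; "finger_gap": finger opening in mm; "gripper_force": force on a finger pad.
Only numpy, scipy, OpenCV 4.12 (cv2) and the standard library are available. Lean on these libraries where they do the work, as an engineer would, in place of code of your own. Each camera call takes 0.05 s, during which the arm holds its last target. There are 200 camera calls.

## Working session

There is one attempt and no reset: what is moved stays moved. The work goes in short steps, each a Python script; the robot and the scene stay as the last script left them, time stands still between calls to the robot, and variables do not carry over. Pictures are saved under pics/ and viewed, at most 10 in all, crops included, and the job is handed in when it is done.

```bash
mkdir -p pics
cat > h.py <<'E'
import numpy as np, cv2
from workcell import *
def pts(c):
    """world XYZ (mm) per pixel, from range_z"""
    h,w=c["range_z"].shape
    K=np.array([[c["fx"],0,c["cx"]],[0,c["fy"],c["cy"]],[0,0,1.]])
    u,v=np.meshgrid(np.arange(w),np.arange(h))
    n=cv2.undistortPoints(np.stack([u,v],-1).reshape(-1,1,2).astype(np.float64),K,np.array(c["dist_coeffs"],float)).reshape(h,w,2)
    z=c["range_z"].astype(float)
    P=np.stack([n[...,0]*z,-n[...,1]*z,-z,np.ones_like(z)],-1)
    W=(P@np.array(c["cam_to_world"]).T)[...,:3]
    W[z==0]=np.nan
    return W
E
python3 - <<'E'
from h import *
import pickle
for n in ["scene","top"]:
    c=camera(n); pickle.dump(c,open(n+".pkl","wb")); cv2.imwrite(f"pics/{n}.png",c["image"])
    print(n,np.round(c["cam_to_world"],2).tolist(),c["fx"],c["dist_coeffs"],(c["range_z"]>0).mean())
print(grip_point_offset, read_state()["time"])
E
```

```text
scene [[-0.18, -0.64, 0.75, 1339.34], [0.98, -0.13, 0.12, 99.62], [0.02, 0.76, 0.65, 736.56], [0.0, 0.0, 0.0, 1.0]] 385.5574640479339 [0.00792798 0.         0.         0.         0.        ] 0.9960374149659864
top [[0.02, 0.99, -0.14, 375.71], [-1.0, 0.01, -0.0, -21.92], [-0.0, 0.14, 0.99, 1245.6], [0.0, 0.0, 0.0, 1.0]] 408.4669463252145 [0.00397313 0.         0.         0.         0.        ] 0.9959353741496598
-18.700000000000003 0.1
```

View pics/scene.png

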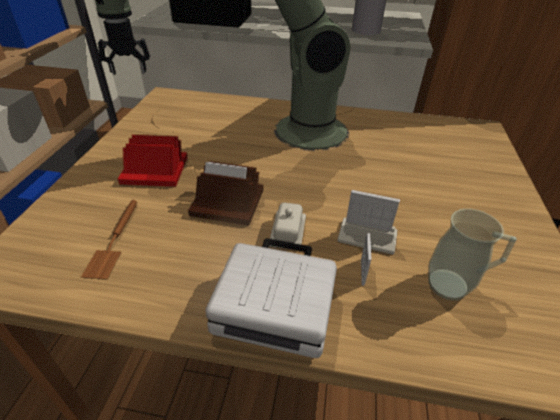

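View pics/top.png

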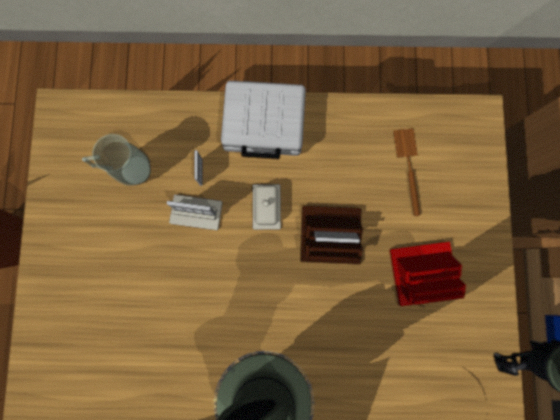

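The scene view has two candidates for the plate: the upright one in the white draining block at scene (372,212) / top (193,208), and a smaller one standing free at scene (367,258) / top (198,165). I choose the larger one, in the drainer. For the rack there is the dark one at scene (228,190) / top (333,234) and the red one at scene (153,160). I choose the dark one.

Run:
```python
from h import *
import pickle
S=pickle.load(open("scene.pkl","rb"));T=pickle.load(open("top.pkl","rb"))
a=cv2.resize(S["image"][180:290,320:430],(400,400),interpolation=3)
b=cv2.resize(S["image"][150:230,180:280],(500,400),interpolation=3)
a2=cv2.resize(T["image"][150:240,150:240],(400,400),interpolation=3)
b2=cv2.resize(T["image"][195:275,290:380],(400,356),interpolation=3); b2=cv2.copyMakeBorder(b2,0,44,0,0,0)
cv2.imwrite("pics/crop.png",cv2.resize(np.vstack([np.hstack([a,a2]),np.hstack([b[:,:400],b2])]),(600,600)))
for n,c,boxp,boxr in (("scene",S,(335,185,400,255),(185,155,268,225)),("top",T,(160,190,225,235),(295,198,370,270))):
    W=pts(c)
    for nm,bx in (("drain",boxp),("rack",boxr)):
        x0,y0,x1,y1=bx; w=W[y0:y1,x0:x1].reshape(-1,3); w=w[np.isfinite(w).all(1)]
        print(n,nm,"tablez",np.median(w[w[:,2]<5,2]) )
        for lo,hi in ((8,20),(20,30),(36,50),(60,80),(80,100),(100,125),(125,150)):
            q=w[(w[:,2]>lo)&(w[:,2]<hi)]
            if len(q)>8:
                r=cv2.minAreaRect(q[:,:2].astype(np.float32)); print(lo,hi,len(q),np.round(r[0]),np.round(r[1]),round(r[2],1),"zmax",q[:,2].max().round(1))
```

```text
scene drain tablez -0.7100327119707117
8 20 623 [575. 215.] [151. 133.] 81.8 zmax 19.8
20 30 136 [578. 222.] [101. 100.] 31.2 zmax 29.9
36 50 356 [608. 219.] [118. 129.] 1.3 zmax 49.9
60 80 299 [602. 229.] [152. 105.] 19.6 zmax 79.8
80 100 384 [612. 232.] [169. 108.] 18.6 zmax 100.0
100 125 364 [556. 213.] [119.   9.] 83.1 zmax 124.9
125 150 398 [554. 214.] [119.  15.] 82.6 zmax 146.1
scene rack tablez -0.13665119494510236
8 20 258 [ 463. -262.] [375. 219.] 67.5 zmax 20.0
20 30 763 [ 468. -258.] [358. 213.] 70.7 zmax 30.0
36 50 327 [ 524. -175.] [ 81. 181.] 26.8 zmax 49.9
60 80 516 [ 473. -193.] [112. 165.] 1.0 zmax 80.0
80 100 679 [ 466. -193.] [161. 105.] 88.0 zmax 100.0
100 125 528 [ 471. -192.] [139.  69.] 88.5 zmax 123.3
top drain tablez -1.2657935397800202
8 20 855 [552. 219.] [150.  91.] 82.9 zmax 19.6
20 30 38 [534. 215.] [ 42. 124.] 0.4 zmax 29.7
36 50 178 [544. 219.] [ 31. 131.] 0.6 zmax 49.6
60 80 31 [547. 213.] [118.   6.] 85.7 zmax 79.5
80 100 40 [547. 214.] [120.   9.] 86.6 zmax 99.3
100 125 38 [546. 213.] [118.   9.] 87.2 zmax 124.8
125 150 190 [551. 213.] [118.  11.] 83.0 zmax 148.7
top rack tablez -1.581759757367081
8 20 163 [ 488. -193.] [179. 171.] 88.5 zmax 20.0
20 30 817 [ 488. -192.] [178. 170.] 89.1 zmax 29.9
36 50 122 [ 522. -173.] [ 85. 182.] 27.6 zmax 49.9
60 80 608 [ 468. -192.] [160. 114.] 89.1 zmax 80.0
80 100 1023 [ 461. -192.] [160. 102.] 88.4 zmax 100.0
100 125 509 [ 467. -192.] [138.  67.] 87.9 zmax 123.8
```

View pics/crop.png

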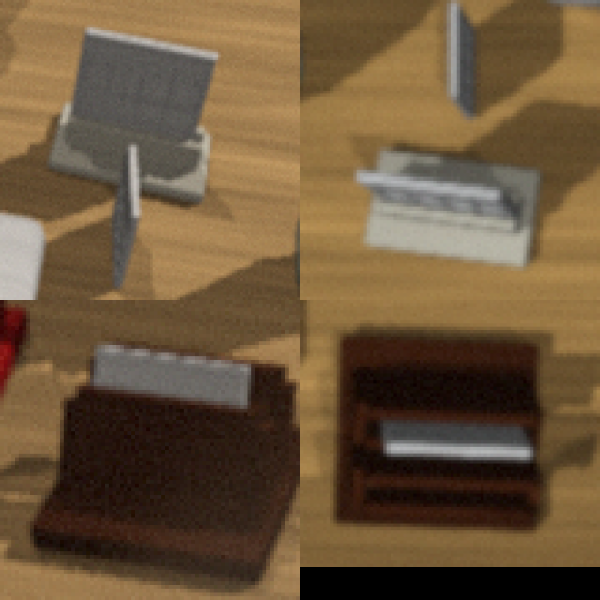

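The crop confirms the waffle-gridded, larger plate standing in the white drainer. The clouds give it 119 mm wide with its top at about z=144, as expected. The smaller look-alike stands free behind it. In the rack, the griddle is in the far (+x) slot and the near (-x) slot is empty. Next I plan IK and get a closer wrist view of the slot.

```bash
cat >> h.py <<'E'
def frame(yaw,lean=0.,flip=1):
    """tool orientation gripping a plate (yaw, lean in rad); tool z = -plate z, tool y = flip*plate x"""
    from scipy.spatial.transform import Rotation as R
    P=R.from_euler("ZY",[yaw,-lean]).as_matrix()
    y=flip*P[:,0]; z=-P[:,2]
    return np.column_stack([np.cross(y,z),y,z]),P
E
python3 - <<'E'
from h import *
import pickle
T=pickle.load(open("top.pkl","rb"));W=pts(T)
for nm,(x0,y0,x1,y1) in dict(small=(185,145,208,188),butter=(245,178,290,232),pitcher=(80,130,152,188)).items():
    w=W[y0:y1,x0:x1].reshape(-1,3);w=w[np.isfinite(w).all(1)&(w[:,2]>25)]
    print(nm,np.percentile(w,[1,99],axis=0).round(0).tolist())
print("q",read_state()["qpos"])
yd,yr=np.deg2rad(-7),np.deg2rad(-1.3)
for f in (1,-1):
    Fd,Pd=frame(yd,0,f); Fr,Pr=frame(yr,np.deg2rad(30),f); Fv,_=frame(yr,0,f)
    fl=np.array([488,-192.5,34])+frame(yr)[1]@[-28,0,0]
    for n,p,F in (("grasp",[552,213.5,110],Fd),("lift",[552,213.5,260],Fd),("above",[424,-192,260],Fv),("lean hi",fl+Pr@[0,0,190],Fr),("lean mid",fl+Pr@[0,0,250],Fr),("home",fl+Pr@[0,0,95],Fr)):
        q=inverse_kinematics(p,F); print(f,n,None if q is None else np.round(q,2))
E
```

```text
small [[636.0, 203.0, 26.0], [722.0, 211.0, 97.0]]
butter [[514.0, -31.0, 42.0], [631.0, 35.0, 78.0]]
pitcher [[624.0, 354.0, 29.0], [732.0, 498.0, 201.0]]
q [ 1.17583303  0.52195531 -0.0363063   1.59992784  0.02120075  1.02110006
 -0.11276379]
1 grasp [ 0.06  0.74 -0.79  1.76  0.65  0.92 -1.14]
1 lift [ 0.21  0.63 -1.04  1.62  0.57  1.23 -1.07]
1 above [ 0.72  0.26 -0.51  1.95  0.15  0.97  0.12]
1 lean hi None
1 lean mid None
1 home None
-1 grasp [ 0.29  1.   -1.28  1.75  1.02  1.23  1.75]
-1 lift [ 0.3   0.74 -1.27  1.62  0.73  1.34  1.94]
-1 above [-0.44  0.35  0.95  2.   -0.35  0.96 -2.48]
-1 lean hi None
-1 lean mid None
-1 home None
```

```bash
cat >> h.py <<'E'
def gframe(yaw,lean,flip,tilt,off=(0,115.)):
    """tool tilted by `tilt` in the plate plane (wrist towards plate -y for tilt>0).
    off = grasp point (y,z) on the plate. Returns tool R, plate R, TCP in the plate frame"""
    P=frame(yaw,lean)[1]
    z=np.array([0,np.sin(tilt),-np.cos(tilt)]); y=np.array([flip,0,0.])
    t=np.array([0,*off])+z*-grip_point_offset
    return P@np.column_stack([np.cross(y,z),y,z]),P,t
E
python3 - <<'E'
from h import *
yr=np.deg2rad(-1.3)
fl=np.array([488,-192.5,34])+frame(yr)[1]@[-28,0,0]
for f in (1,-1):
  for td in range(-90,91,10):
    F,P,t=gframe(yr,np.deg2rad(30),f,np.deg2rad(td))
    r=[]
    for d in (0,75,100):
        q=inverse_kinematics(fl+P@(t+[0,0,d]),F); r.append(None if q is None else np.round(q,2).tolist())
    if any(r): print(f,td,r)
E
```

```text
1 -90 [[-0.12, 1.14, -0.36, 2.14, 1.22, 1.84, -2.3], [-0.76, 1.06, 0.38, 2.3, 1.0, 1.19, -2.08], [-0.78, 1.01, 0.38, 2.35, 1.0, 1.21, -2.07]]
1 -80 [[-0.04, 1.06, -0.48, 2.24, 1.32, 1.8, -2.3], [-0.78, 0.95, 0.38, 2.4, 1.11, 1.07, -2.11], [0.03, 0.89, -0.66, 2.39, 1.19, 1.87, -2.3]]
1 -70 [[0.1, 1.01, -0.66, 2.33, 1.42, 1.8, -2.28], None, None]
1 -60 [[0.34, 1.02, -0.95, 2.41, 1.53, 1.89, -2.21], None, None]
1 10 [[1.56, 0.77, -1.27, 2.38, 1.42, 0.32, -0.77], [1.41, 0.32, -0.86, 2.4, -0.81, 0.27, 1.39], [1.38, 0.22, -0.77, 2.4, -0.87, 0.38, 1.45]]
1 20 [[1.35, 0.62, -0.82, 2.3, -0.66, 0.25, 1.37], [1.42, 0.4, -0.79, 2.31, -0.74, 0.48, 1.43], [1.42, 0.32, -0.74, 2.31, -0.77, 0.57, 1.46]]
1 30 [[1.36, 0.69, -0.77, 2.2, -0.61, 0.47, 1.4], [1.46, 0.51, -0.78, 2.22, -0.64, 0.65, 1.4], [1.48, 0.45, -0.77, 2.22, -0.66, 0.72, 1.41]]
1 40 [[1.38, 0.79, -0.75, 2.09, -0.53, 0.67, 1.38], [1.46, 0.63, -0.77, 2.13, -0.57, 0.82, 1.38], [1.49, 0.57, -0.77, 2.13, -0.59, 0.87, 1.39]]
1 50 [[1.38, 0.89, -0.74, 1.99, -0.48, 0.86, 1.37], [1.45, 0.74, -0.75, 2.03, -0.52, 0.98, 1.37], [1.48, 0.69, -0.75, 2
[... 1548 characters left out ...]
7, 0.02, 2.01, -0.98, 1.16, -1.27], [0.84, 0.63, 0.08, 2.07, -0.92, 1.26, -1.31], [0.84, 0.58, 0.11, 2.08, -0.9, 1.3, -1.33]]
-1 60 [[0.82, 0.87, 0.05, 1.91, -0.94, 1.36, -1.27], [0.83, 0.74, 0.11, 1.98, -0.89, 1.44, -1.29], [0.83, 0.7, 0.13, 1.99, -0.87, 1.47, -1.3]]
-1 70 [[0.79, 0.98, 0.08, 1.81, -0.91, 1.54, -1.26], [0.81, 0.85, 0.13, 1.89, -0.87, 1.61, -1.27], [0.81, 0.8, 0.15, 1.91, -0.85, 1.64, -1.28]]
-1 80 [[0.77, 1.08, 0.1, 1.71, -0.88, 1.71, -1.26], [0.78, 0.95, 0.15, 1.81, -0.85, 1.77, -1.25], [0.78, 0.91, 0.16, 1.83, -0.83, 1.79, -1.25]]
-1 90 [[0.74, 1.18, 0.11, 1.62, -0.86, 1.88, -1.24], [0.76, 1.05, 0.14, 1.73, -0.82, 1.91, -1.22], [0.76, 1.01, 0.15, 1.76, -0.8, 1.93, -1.22]]
```

```bash
cat >> h.py <<'E'
TILT=np.deg2rad(30); OFF=(-20.,117.)
E
python3 - <<'E'
from h import *
yr=np.deg2rad(-1.3); fl=np.array([488,-192.5,34])+frame(yr)[1]@[-28,0,0]
dr=np.array([552,213.5,14])
for f in (1,-1):
  for yd in (-7,173):
    F,P,t=gframe(np.deg2rad(yd),0,f,TILT,OFF)
    for d in (0,130):
        q=inverse_kinematics(dr+P@(t+[0,0,d]),F); print(f,yd,d,None if q is None else np.round(q,2).tolist())
f=-1
F,P,t=gframe(yr,np.deg2rad(30),f,TILT,OFF)
movep(fl+P@(t+[0,0,110]),F)
print(read_state()["time"],np.round(read_state()["qpos"],2))
c=camera("wrist"); import pickle; pickle.dump(c,open("wrist1.pkl","wb")); cv2.imwrite("pics/wrist1.png",c["image"])
for f in (1,-1):
  for yd in (-7,173):
    F,P,t=gframe(np.deg2rad(yd),0,f,TILT,OFF)
    for d in (0,130):
        q=inverse_kinematics(dr+P@(t+[0,0,d]),F); print(f,yd,d,None if q is None else np.round(q,2).tolist())
E
```

```text
1 -7 0 [0.3, 0.7, -0.68, 1.94, -0.17, 0.45, -0.19]
1 -7 130 [0.41, 0.52, -0.82, 1.85, -0.16, 0.7, -0.31]
1 173 0 [-0.03, 1.17, -1.28, 1.48, 1.16, 1.87, 1.62]
1 173 130 [-0.11, 0.87, -1.07, 1.4, 0.89, 1.83, 1.81]
-1 -7 0 [-0.38, 0.63, 0.26, 1.98, -1.13, 0.74, -2.5]
-1 -7 130 [0.66, 0.73, -1.27, 1.84, 0.36, 0.77, 2.38]
-1 173 0 [-0.32, 0.87, -0.6, 1.5, 0.74, 1.45, -1.28]
-1 173 130 [-0.13, 0.84, -1.0, 1.4, 0.85, 1.79, -1.31]
1.6167 [ 0.86  0.36  0.06  2.21 -0.93  0.98 -1.4 ]
1 -7 0 [0.12, 0.64, -0.42, 1.95, -0.56, 0.48, 0.16]
1 -7 130 [0.18, 0.45, -0.49, 1.86, -0.43, 0.73, -0.07]
1 173 0 [-0.03, 1.17, -1.28, 1.48, 1.16, 1.87, 1.62]
1 173 130 [-0.11, 0.87, -1.07, 1.4, 0.89, 1.83, 1.81]
-1 -7 0 [-0.46, 0.65, 0.38, 1.98, -1.19, 0.8, -2.45]
-1 -7 130 [0.66, 0.73, -1.27, 1.84, 0.36, 0.77, 2.38]
-1 173 0 [-0.49, 0.82, -0.3, 1.51, 0.57, 1.33, -1.15]
-1 173 130 [-0.38, 0.7, -0.51, 1.41, 0.6, 1.58, -1.12]
```

View pics/wrist1.png

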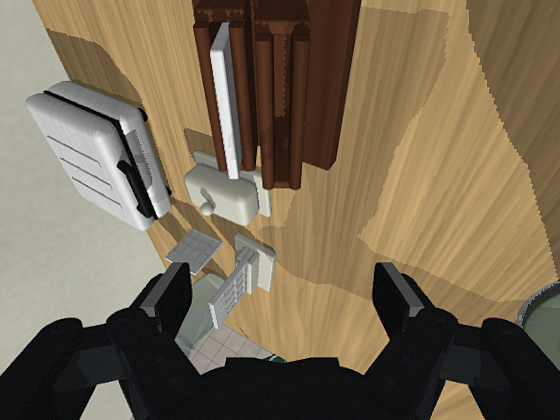

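The wrist view shows the empty slot between its two wall tops at columns 265 and 300, rows 40-185. The griddle is in the slot to its left, with its top edge at (230,100). Beyond them are the butter dish (220,190) and the plate in the drainer (235,285). Next I measure the walls in the slot frame and the plate from this same cloud.

Run:
```python
from h import *
import pickle
yr=np.deg2rad(-1.3); fl=np.array([488,-192.5,34])+frame(yr)[1]@[-28,0,0]
P=frame(yr,np.deg2rad(30))[1]
for n in ("wrist1","top","scene"):
    c=pickle.load(open(n+".pkl","rb")); W=pts(c)
    L=(W-fl)@P
    w=L[:300].reshape(-1,3); w=w[np.isfinite(w).all(1)]
    w=w[(abs(w[:,1])<90)&(abs(w[:,0])<80)]
    print(n,"slot-frame: top ridges and inner faces per y band")
    for y0 in (-60,-30,0,30):
        b=w[(w[:,1]>y0)&(w[:,1]<y0+30)]
        o=[y0]
        for s in (-1,1):
            q=b[(b[:,0]*s>3)&(b[:,0]*s<24)&(b[:,2]>62)&(b[:,2]<80)]
            if len(q)>5:
                tz=np.percentile(q[:,2],95); k=q[q[:,2]>tz-2]
                o.append((s,len(q),round(tz,1),round(np.median(k[:,0]),1)))
            i=b[(b[:,0]*s>2)&(b[:,0]*s<13)&(b[:,2]>25)&(b[:,2]<60)]
            if len(i)>5: o.append(("face",len(i),round(np.median(i[:,0]),1)))
        i=b[(abs(b[:,0])<6)&(b[:,2]<12)]
        if len(i)>3:o.append(("floor",len(i),round(np.median(i[:,2]),1)))
        print(o)
    # cheeks: extent in y of walls' tops
    q=w[(w[:,2]>63)&(w[:,2]<76)&(abs(abs(w[:,0])-13.5)<5)]
    if len(q): print("y ext",np.percentile(q[:,1],[1,99]).round(1))
    # base board top
    V=W.reshape(-1,3);V=V[np.isfinite(V).all(1)]
    e=(V-[488,-192.5,0])@frame(yr)[1]
    b=e[(abs(e[:,0])<110)&(abs(e[:,1])<110)&(e[:,2]>18)&(e[:,2]<29)]
    if len(b)>20: r=cv2.minAreaRect(b[:,:2].astype(np.float32)); print("base",np.round(r[0],1),np.round(r[1],1),round(r[2],1),np.median(b[:,2]).round(1))
    # the plate
    e=(V-[552,213.5,14])@frame(np.deg2rad(-7))[1]
    b=e[(abs(e[:,0])<20)&(abs(e[:,1])<70)&(e[:,2]>60)&(e[:,2]<140)]
    t=e[(abs(e[:,0])<20)&(abs(e[:,1])<70)&(e[:,2]>124)]
    print("plate top z",t[:,2].max() if len(t) else None)
    for q in (b,t):
        if len(q)>20: r=cv2.minAreaRect(q[:,:2].astype(np.float32)); print("plate",len(q),np.round(r[0],1),np.round(r[1],1),round(r[2],1))
```

```text
wrist1 slot-frame: top ridges and inner faces per y band
[-60, (-1, 632, np.float64(72.5), np.float64(-12.5)), ('face', 56, np.float64(-6.7)), (1, 632, np.float64(72.6), np.float64(14.5)), ('face', 47, np.float64(8.5)), ('floor', 353, np.float64(0.9))]
[-30, (-1, 494, np.float64(72.6), np.float64(-12.6)), ('face', 44, np.float64(-6.5)), (1, 497, np.float64(72.5), np.float64(14.5)), ('face', 33, np.float64(8.6)), ('floor', 365, np.float64(0.9))]
[0, (-1, 388, np.float64(72.4), np.float64(-12.2)), ('face', 27, np.float64(-6.4)), (1, 385, np.float64(72.5), np.float64(14.6)), ('face', 32, np.float64(8.6)), ('floor', 315, np.float64(0.8))]
[30, (-1, 309, np.float64(72.5), np.float64(-12.2)), ('face', 15, np.float64(-6.3)), (1, 310, np.float64(72.5), np.float64(14.7)), ('face', 13, np.float64(8.8)), ('floor', 260, np.float64(0.9))]
y ext [-71.2  66.4]
base [-9.9 10.3] [170.5 172. ] 6.4 25.1
plate top z 132.05471337474717
plate 937 [-2.4 -0.4] [ 12.4 122.8] 1.4
plate 172 [-2.4 -3.2] [ 10.3 117.2] 0.3
top slot-frame: top ridges and inner faces per y band
[-60, (-1, 44, np.float64(72.5), np.f
[... 469 characters left out ...]
64(16.1))]
y ext [-69.3  67.3]
base [ 0.3 -0.4] [179.2 170. ] 89.8 22.7
plate top z 134.69936878789028
plate 291 [-0.8  0.1] [ 10.7 120.6] 0.0
plate 162 [-0.7 -0. ] [ 10.6 117.6] 0.0
scene slot-frame: top ridges and inner faces per y band
[-60, (-1, 8, np.float64(70.5), np.float64(-9.9))]
[-30, (-1, 8, np.float64(70.0), np.float64(-10.0)), (1, 8, np.float64(70.3), np.float64(17.8))]
[0, (-1, 9, np.float64(70.4), np.float64(-9.9))]
[30, (-1, 8, np.float64(70.2), np.float64(-9.3)), (1, 15, np.float64(70.1), np.float64(19.0))]
y ext [-67.7  69.5]
base [ 3.  -0.7] [180.2 171. ] 89.8 23.9
plate top z 132.05408528148993
plate 1154 [2.3 0.7] [120.   15.2] 89.2
plate 191 [1.5 0.3] [118.6  13.8] 89.9
```

Run:
```python
from h import *
import pickle
dr=np.array([552,213.5,14])+frame(np.deg2rad(-7))[1]@[-.7,0,0]
F,P,t=gframe(np.deg2rad(-7),0,1,TILT,OFF)
movep(dr+P@(t+[0,0,90]),F)
s=read_state();print(s["time"],np.round(s["qpos"],2),np.round(s["eef_pos"]-(dr+P@(t+[0,0,90])),2),s["finger_gap"])
q=inverse_kinematics(dr+P@t,F);print(np.round(q,2))
c=camera("wrist"); pickle.dump(c,open("wrist2.pkl","wb")); cv2.imwrite("pics/wrist2.png",c["image"])
V=pts(c).reshape(-1,3);V=V[np.isfinite(V).all(1)]
e=(V-dr)@P
for nm,lo,hi,xx in (("plate",60,126,15),("plate top",126,136,15),("walls",26,32,30),("foot",-4,4,60)):
    b=e[(abs(e[:,0])<xx)&(abs(e[:,1])<90)&(e[:,2]>lo)&(e[:,2]<hi)]
    if len(b)>20: r=cv2.minAreaRect(b[:,:2].astype(np.float32)); print(nm,len(b),np.round(r[0],1),np.round(r[1],1),round(r[2],1),"z",np.percentile(b[:,2],[5,50,95]).round(1))
```

```text
3.325 [ 0.16  0.5  -0.47  1.9  -0.45  0.65 -0.02] [ 0.19 -1.34 -0.26] 85.3931068278321
[ 0.17  0.65 -0.49  1.95 -0.46  0.47  0.07]
plate top 2345 [0.5 0. ] [  9.8 118.1] 0.1 z [129.5 130.9 132.1]
walls 2131 [0.2 4.4] [129.5  33.1] 90.0 z [29.5 30.8 31.8]
foot 6538 [0.3 4.7] [148.2  90.4] 89.9 z [-0.4  1.   2.2]
```

View pics/wrist2.png

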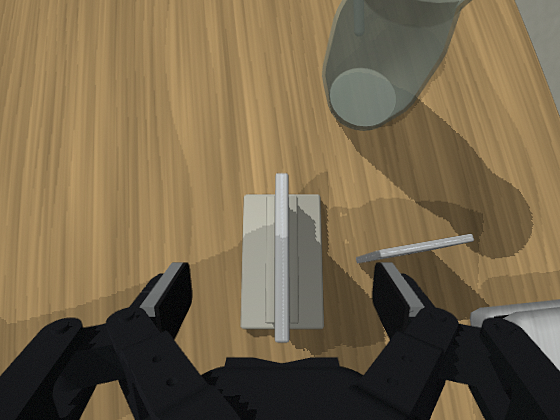

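The plate top edge is between the fingers at column 282, rows 173-342, 0.5 mm off my estimate. Its width and height agree with the sizes given, and the small plate (415,248) clears the fingers. I descend and clamp.

Run:
```python
from h import *
P=frame(np.deg2rad(-7))[1]
dr=np.array([552,213.5,14.])+P@[-.3,0,0]
F,P,t=gframe(np.deg2rad(-7),0,1,TILT,OFF)
print(movel(dr+P@t,frame=F,max_speed=80,guard=15))
clamp(); s=read_state(); print(s["time"],s["finger_gap"],s["gripper_force"],np.round(s["ft_force"],1),np.round(s["eef_pos"]-(dr+P@t),1))
if s["finger_gap"]<14:
    print(movel(dr+P@(t+[0,0,60]),max_speed=80,guard=25))
    movel(dr+P@(t+[0,0,130]),max_speed=150)
s=read_state(); print(s["time"],s["finger_gap"],s["gripper_force"],np.round(s["ft_force"],1),np.round(s["qpos"],2))
# check IK for the rack, from here
yr=np.deg2rad(-1.3); Pr=frame(yr,np.deg2rad(30))[1]; fl=np.array([460,-191.9,34])+Pr@[.8,-.7,.5]
Fr,_,tr=gframe(yr,np.deg2rad(30),1,TILT,OFF)
for d in (0,40,100,140,180):
    q=inverse_kinematics(fl+Pr@(tr+[0,0,d]),Fr); print(d,None if q is None else np.round(q,2))
```

```text
False
5.3333 9.018562974452182 59.09261405467987 [-0.1 -0.7  3.3] [ 0.1 -0.   0.1]
False
6.85 9.282560506323211 58.36500585079193 [-0.1 -0.1 -3.6] [ 0.16  0.44 -0.46  1.86 -0.45  0.73 -0.05]
0 [ 1.31  0.66 -0.65  2.16 -0.69  0.55  1.5 ]
40 [ 1.34  0.57 -0.63  2.18 -0.7   0.64  1.5 ]
100 [ 1.34  0.42 -0.55  2.19 -0.73  0.81  1.52]
140 [ 1.31  0.32 -0.45  2.19 -0.75  0.93  1.53]
180 [ 1.27  0.23 -0.34  2.18 -0.75  1.05  1.54]
```

Run:
```python
from h import *
import pickle
Fm,Pm,tm=gframe(np.deg2rad(-4),np.deg2rad(15),1,TILT,OFF)
movep(np.array([500,10,165])+Pm@tm,Fm)
yr=np.deg2rad(-1.3); Pr=frame(yr,np.deg2rad(30))[1]; fl=np.array([460,-191.9,34])+Pr@[.8,-.7,.5]
Fr,_,tr=gframe(yr,np.deg2rad(30),1,TILT,OFF)
movep(fl+Pr@(tr+[0,0,130]),Fr)
movel(fl+Pr@(tr+[0,0,90]),frame=Fr,max_speed=80)
wait(.3)
s=read_state(); print(s["time"],s["finger_gap"],np.round(s["ft_force"],1),np.round((s["eef_pos"]-(fl+Pr@(tr+[0,0,90])))@Pr,2))
for n in("wrist","top"):
    c=camera(n); pickle.dump(c,open(n+"3.pkl","wb")); cv2.imwrite(f"pics/{n}3.png",c["image"])
    W=pts(c);w=((W-fl)@Pr).reshape(-1,3); w=w[np.isfinite(w).all(1)]; w=w[(abs(w[:,1])<90)&(abs(w[:,0])<80)]
    for y0 in (-60,-30,0,30):
        b=w[(w[:,1]>y0)&(w[:,1]<y0+30)]; o=[n,y0]
        for sg in (-1,1):
            q=b[(b[:,0]*sg>5)&(b[:,0]*sg<24)&(b[:,2]>62)&(b[:,2]<80)]
            if len(q)>5:
                tz=np.percentile(q[:,2],95); k=q[q[:,2]>tz-2]; o.append((len(q),round(tz,1),round(np.median(k[:,0]),1)))
        q=b[(abs(b[:,0])<12)&(b[:,2]>95)&(b[:,2]<180)]
        if len(q): o.append(("plate x",len(q),np.percentile(q[:,0],[2,50,98]).round(1)))
        q=b[(abs(b[:,0])<8)&(b[:,2]>212)&(b[:,2]<230)]
        if len(q): o.append(("top x",len(q),np.percentile(q[:,0],[2,50,98]).round(1),np.percentile(q[:,2],90).round(1)))
        print(o)
    q=w[(abs(w[:,0])<8)&(w[:,2]>212)]; print("top y",np.percentile(q[:,1],[1,99]).round(1) if len(q) else 0)
    q=w[(abs(abs(w[:,0])-13.5)<5)&(w[:,2]>63)&(w[:,2]<76)]; print("slot y",np.percentile(q[:,1],[1,99]).round(1) if len(q) else 0)
```

```text
9.6583 9.612326382079942 [-0.7 -0.5 -2.6] [ 0.05 -0.15  0.21]
['wrist', -60, ('top x', 1491, array([-6.1,  0.3,  6.8]), np.float64(222.8))]
['wrist', -30, ('top x', 2417, array([-7.2,  0.3,  7.3]), np.float64(227.1))]
['wrist', 0, (218, np.float64(71.8), np.float64(-13.6)), (215, np.float64(72.1), np.float64(13.7)), ('top x', 1510, array([-4.4,  0.3,  5.1]), np.float64(221.8))]
['wrist', 30, (292, np.float64(71.9), np.float64(-13.7)), (283, np.float64(71.9), np.float64(13.9)), ('top x', 1289, array([-4.4,  0.3,  5.3]), np.float64(221.6))]
top y [-47.4  56.3]
slot y [-69.   68.8]
['top', -60, (7, np.float64(65.9), np.float64(-8.6)), (46, np.float64(71.0), np.float64(14.3)), ('plate x', 169, array([0.4, 2.8, 5.4])), ('top x', 3, array([-6.5, -6.3, -6.1]), np.float64(227.5))]
['top', -30, (8, np.float64(64.8), np.float64(-7.8)), (45, np.float64(71.2), np.float64(12.4)), ('plate x', 171, array([-0.1,  2.6,  5.5])), ('top x', 62, array([-7.8, -0.7,  7.4]), np.float64(226.1))]
['top', 0, (11, np.float64(66.7), np.float64(-8.7)), (51, np.float64(70.6), np.float64(13.5)), ('plate x', 180, array([0.2, 2.8, 5.5])), ('top x', 56, array([-5.5,  1.3,  5.2]), np.float64(220.0))]
['top', 30, (43, np.float64(71.8), np.float64(13.0)), ('plate x', 187, array([0.4, 2.7, 5.5])), ('top x', 60, array([-5.3,  2.1,  5.4]), np.float64(220.2))]
top y [-89.6  57.3]
slot y [-69.3  69. ]
```

View pics/wrist3.png

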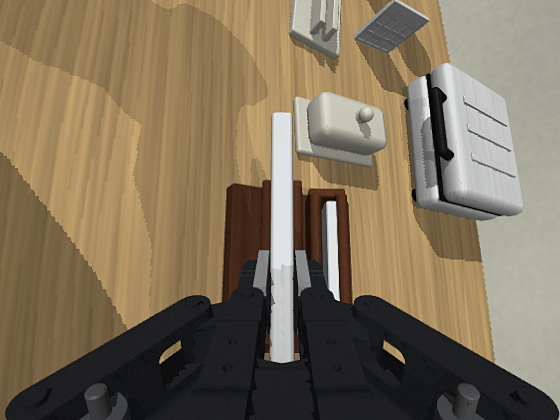

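The plate (top edge at columns 272-292) sits in line with the empty slot, within 0.3 mm across the gap in the same view. The griddle (332,230) is clear. I lower it under guard.

Run:
```python
from h import *
yr=np.deg2rad(-1.3); Pr=frame(yr,np.deg2rad(30))[1]; fl=np.array([460,-191.9,34])+Pr@[.8,-.7,.5]
Fr,_,tr=gframe(yr,np.deg2rad(30),1,TILT,OFF); sh=np.array([-.2,1.5,0])
def rep(k):
    s=read_state(); print(k,round(s["time"],2),"gap",round(s["finger_gap"],2),"F slot",np.round(Pr.T@s["ft_force"],1),"pos",np.round((s["eef_pos"]-fl)@Pr-tr,2))
for d,v,g in ((60,40,10),(12,35,12),(-5,12,12)):
    hit=movel(fl+Pr@(tr+sh+[0,0,d]),frame=Fr,max_speed=v,guard=g); rep((d,hit))
    if hit: break
```

```text
(60, False) 10.66 gap 9.64 F slot [-1.9  0.9 -3.5] pos [-0.19  1.45 60.08]
(12, False) 12.18 gap 9.35 F slot [-2.3 -0.1 -3.5] pos [-0.17  1.42 12.12]
(-5, True) 13.18 gap 8.82 F slot [-1.1 -2.5 10.7] pos [-0.49  1.71 -0.62]
```

Run:
```python
from h import *
import pickle
yr=np.deg2rad(-1.3); Pr=frame(yr,np.deg2rad(30))[1]; fl=np.array([460,-191.9,34])+Pr@[.8,-.7,.5]
def look(k,n):
    c=camera(n); pickle.dump(c,open(k+".pkl","wb")); cv2.imwrite(f"pics/{k}.png",c["image"])
    w=((pts(c)-fl)@Pr).reshape(-1,3); w=w[np.isfinite(w).all(1)]
    q=w[(abs(w[:,0])<9)&(abs(w[:,1])<70)&(w[:,2]>122)&(w[:,2]<137)]
    if len(q): print(k,"top",len(q),"x",np.percentile(q[:,0],[2,50,98]).round(1),"y",np.percentile(q[:,1],[1,99]).round(1),"z",np.percentile(q[:,2],[50,95]).round(1))
look("w4","wrist")
open_gripper()
s=read_state(); print(s["time"],s["finger_gap"],np.round(s["ft_force"],1))
p=np.array(s["eef_pos"])
print(movel(p+Pr@[0,0,90],max_speed=80,guard=15)); wait(.3)
look("w5","wrist"); look("t5","top"); print(read_state()["time"])
```

```text
w4 top 6490 x [-6.6 -0.2  6.6] y [-45.9  59.4] z [130.1 133. ]
13.9583 85.08718095452448 [-0.2 -1.3  0.6]
False
w5 top 2394 x [-8.8 -4.   0.7] y [-56.1  59.5] z [130.1 131.3]
t5 top 118 x [-8.6 -3.   1.2] y [-23.5  61.9] z [127.2 130.7]
15.6333
```

View pics/w5.png

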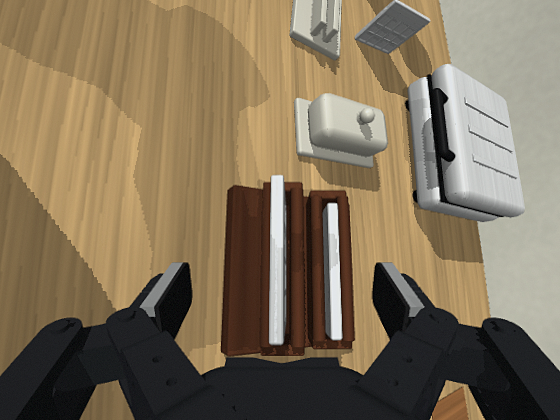

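The plate stands in the empty slot (top edge at columns 271-284, rows 176-345), with its top 130 mm above the slot floor. It leans on the lower wall within the play, about 0.03-0.05 rad. The griddle (335,270) is undisturbed and the gripper is clear.

```bash
python3 -c "
from workcell import *
print(finish_job())"
```

```text
the job is handed in; nothing more can be done
None
```

The waffle plate is fully home in the empty slot of the dark rack, lowered in and released with the gripper clear, the griddle plate did not visibly move, and the job was handed in at about 16 s; no verdict was returned.

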